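Crack open a wax mould with a wedge and hold it

TASK

Crack open the hinged aluminium wax mould so the pattern inside can come free: swing the latch bar with the red knob all the way off the lid, then take the dark wooden wedge, lay it on the step in front of the lid and push its thin end gently into the notch under the lid's front edge until the lid has just lifted, about 3 mm at the front (never as much as 9 mm, or the wax snaps). Finish while still holding the wedge in the notch, so that the lid rests on the wedge alone; do not lift the lid with the fingers, and leave the wax block, steel bench block, file and loupe where they are.

Things in the scene. Friction and masses are not known exactly. Their poses are not given: they have to be found in the camera images.
- mould: Lower half of the aluminium mould on its plywood board (210 x 200 mm), screwed down, immovable. Origin: on the bench under its middle. +x runs from the front step to the hinge at the back, +y to the latch's pivot, z up. In this frame, mm: bare flat step x -85 to -35, y -60 to 60, z 33; lid x -35 to 70, y -55 to 55, z 33 to 55; latch pivot x -10, y 74; post and board stay below z 57.
- notch (a point): Mouth of the notch, on the step: mould frame x -35, y 0, z 33 mm, axes as the mould's; does not move. The notch is cut in the lid's underside: 44 mm wide (y -22 to 22), 8 mm high, 58 mm deep in +x, open at the lid's front edge. A dark steel strip as wide, flush in the step, leads into it.
- mould_lid (a joint): Hinge of the lid (about 0.6 kg), along the mould's y at its back (x 76, z 37 mm). 0 = shut, grows as the front edge rises. The front edge is 111 mm from the hinge, so 0.027 rad = 3 mm of lift there. The lid falls shut by its own weight.
- lid_lip (a point): Middle of the lid's front edge at the ceiling of the notch, the edge that the wedge lifts: mould frame x -35, y 0, z 41 mm when shut. Moves with the lid.
- mould_latch (a joint): Flat steel latch bar, 14 mm wide, turning level on its post 1.5 mm above the lid. 0 = straight across the lid (to the mould's -y), holding it shut; grows counter-clockwise from above as the knob swings to the back and off the lid; 1.57 = along the mould's +x, beside the lid; stop at 2.0. Clear of the lid from 1.45 on. Stays where left; about 1 N at the knob moves it.
- latch_knob (a point): Centre of the red round upright knob on the bar's free end, 16 mm in diameter, 22 mm tall, 60 mm from the pivot. Its centre is 73.5 mm above the bench, its foot (top of the bar) 62.5 mm.
- wedge_grip (a point): Middle of the thick tail of the loose dark wooden wedge (110 mm long, 30 wide, 60 g, flat side down): the place to grip, 88 mm behind the nose tip, 10 mm above the underside. +x points to the nose. Tail 20 mm thick, from 22 mm behind this point to 24 mm ahead; from there the top slopes down 1 in 4 to the 4 mm thick nose.
- wedge_nose (a point): Tip of the wedge's thin nose, 2 mm above its underside. With the wedge flat on the step it meets the lid when the nose is 16 mm past the lid's front edge; each further 4 mm lifts that edge by about 1 mm.
- wax_block: Green block of carving wax, 37 x 53 x 24 mm, loose, to be left alone. Origin under its middle.
- bench_block: Square steel bench block on a black rubber pad, 67 x 67 x 20 mm, loose, to be left alone. Origin under its middle.
- needle_file: Needle file with red handle, 150 x 21 x 21 mm, lying along its own x, loose, to be left alone. Origin under its middle.
- loupe: Black folded loupe, 39 x 21 x 21 mm, loose, to be left alone. Origin under its middle.
Not all that is in view belongs to the job. Leave any yellow look-alike of the part that bears wedge_grip alone.

How it is judged:
By the outcome, as a careful person would: the job done as asked, in the order asked, and still so for the second after the job is handed in, while the arm keeps its last pose, push and grip.
It also fails if it takes over 58 s, if anything falls off the work surface, if the arm or the gripper's body presses on something with over 40 N, if the wrist force passes 120 N, or if a joint passes its speed limit or range.

ROBOT

A 6-joint arm with a two-finger parallel gripper is mounted at the origin on a cart in front of the work surface, level with it; the furniture and walls round the work are solid. World frame = base frame: x ahead of the robot, y to its left, z up, the work surface at z = 0. Lengths are in m, angles in rad, forces in N, time in s.
With the tool pointing down it reaches from about 0.275 to 1 m from the base axis. Payload 8.4 kg.
Tool frame: the origin (TCP) lies on the centre line of the jaws, within the pads' length; the fingertips stand 14 mm ahead of it and the grasp point (between the pads) lies 5 mm behind it (tcp_to_tips is the distance from the TCP to the fingertips, in m); x points along the fingers, y is the direction in which the jaws open and shut, and the axes are right-handed (so a half turn about x gives the same grasp; the last joint's range is limited). The gripper opens to 85 mm and grips with 20 to 120 N. Pads are 22 mm wide; open, the fingers measure 114 mm over their backs; the gripper's body (76 mm by 85 mm) begins 54 mm behind the grasp point. The pads swing forward as they close: fully open they stand 13 mm farther back than shut.
Start: joints at [-1.15, 0.353, 1.633, -0, 1.155, -0.002], TCP at [0.256, -0.57, 0.245] pointing down, gripper open.
Joint ranges: [-2.63, 2.63], [-0.92, 2.1], [0.06, 2.66], [-1.3, 4.44], [0, 2.69], [-3.02, 3.02]. Speed limits (rad/s): [2.22, 2.22, 2.79, 3.14, 3.14, 3.14].

INTERFACE

Orientations are given as a unit quaternion [w, x, y, z].
In Python, from workcell import * gives the robot as it stands.
- The arm moves only by the tool move_arm, never from a script. Its argument "deltas" is a list of rows, each an object with "jaw": the finger opening in mm, from 0 to 85.4; "translation": the shift along the tool's x, y, z in mm, a list of three; "angular": the turn, a rotation vector about the tool's x, y, z in rad, a list of three. In form: [{"jaw": jaw, "translation": [x, y, z], "angular": [ax, ay, az]}, ...]. A call has 1 to 5 rows; each row shifts and turns the pose as measured when the row begins, along the tool's axes as they then stand; what a row does not reach is not made up. A row lasts 1/10 s, in which the tool goes at most 50 mm and 8.59 degrees, less where a joint would pass 70% of its speed; a pose out of reach is approached as far as the arm can. A call is refused whole if a number of a shift passes 50 or a number of a turn 0.15, either way. A call with a gripper value outside its range is refused whole. The fingers move at their own pace and stop on an object; the grip force is fixed at half the most. Time passes only in rows, so rows that do not move let the fingers close. It gives the time, the measured TCP pose, the force and the opening at its end, in the units of the state.
- state(): the state, without advancing time (a new reading comes with each control period).
- get_image(name): name is "scene" or "top" or "wrist"; returns the picture (480x640x3 uint8, blue, green, red); there is no depth.
- camera_params(name): a dict with "fx", "fy", "cx", "cy" (pixels), "eye" and "attitude" of the camera in the world. Camera axes: x right, y down, z forward; pixel columns grow to the right and rows downward; lengths in m; the calibration is good to about 2 mm. A picture is of the moment at which its call begins: read the wrist's pose just before it. camera_params takes no time and is no camera call; for the wrist camera it gives the pose at the moment of the call.
- close_job(): hands the job in, once; it reports no verdict.
Trained networks look in the newest picture that a camera, given by its name, has taken for a name from the list of things; names that differ only in an ending like _2 or _b are one class to them, and where a whole thing is asked for, a point or a joint stands for the part that bears it (a point fixed in the world has none). Each returns a list of dicts, best first, with "score" (0 to 1); they miss things now and then, are a little off and sometimes report something else, mostly with a low value. They report only what shows in the picture. A call takes as long as a camera call. They do not tell look-alikes from the thing itself.
- find_in(camera, name): "bbox" ([left, top, right, bottom] as shares, 0 to 1, of the picture: columns of its width, rows of its height, round what is visible of it).
- pinpoint(camera, name): "centre" ([column, row] as shares, 0 to 1, of the picture: columns of its width, rows of its height: a listed point, or the origin of a listed thing).
The state is a dict: "time_s": time; "joint_positions": joint angles; "qd": joint speeds; "effort": joint torques, N m; "ee_pos": TCP position; "tool_rot": TCP orientation; "ft_force": force on the tool from outside, world axes, zero at the start; "ft_torque": the same for the moment, N m; "width": finger opening in m.
Only numpy, scipy, OpenCV 4.12 (cv2) and the standard library are available. Lean on these libraries where they do the work, as an engineer would, in place of code of your own. Each camera call takes 0.05 s, during which the arm holds its last target. There are 200 camera calls.

## Working session

There is one attempt and no reset: what is moved stays moved. The work goes in short steps, Python scripts to look and compute and a tool call to move; the robot and the scene stay as the last step left them, time stands still between calls to the robot, and variables do not carry over. Pictures are saved under pics/ and viewed, about 8 in all and at most 12, crops included, and the job is handed in when it is done.

Besides the shell and the picture viewer there is one more tool, called after "Emit:" in YAML: its name, and indented under it one key for each argument. move_arm: Moves the arm, as the interface text tells. Its arguments: {"type":"object","properties":{"deltas":{"type":"array"}},"required":["deltas"]}

```bash
ls; mkdir -p pics; python3 - <<'E'
from workcell import *
import cv2
s=state(); print(s)
for c in ["scene","top"]:
    im=get_image(c); cv2.imwrite(f"pics/{c}0.png",im)
    print(c,camera_params(c))
    for n in ["notch","latch_knob","wedge_grip","wedge_nose","mould","lid_lip"]:
        print(n,[(round(d["score"],2),[round(float(v),4) for v in d["centre"]]) for d in pinpoint(c,n)[:3]])
E
```

```text
pics
{'time_s': 0.0, 'joint_positions': array([-1.15044407e+00,  3.53681447e-01,  1.63415258e+00,  1.67344332e-05,
        1.15516993e+00, -2.39173493e-03]), 'qd': array([ 3.49043450e-04,  7.44007865e-04,  7.12362920e-04, -7.73761100e-04,
        4.91272175e-05, -1.11316864e-04]), 'effort': array([-9.95252558e-04, -6.05247474e+01, -3.42056394e+01,  3.69322015e-05,
        9.52644245e-03,  2.44294398e-05]), 'ee_pos': array([ 0.25623716, -0.5695557 ,  0.24453297]), 'tool_rot': array([-0.14786049, -0.69127151, -0.14883897,  0.69146796]), 'ft_force': array([-0.20011442, -0.26583861,  0.52911536]), 'ft_torque': array([0.05974521, 0.06708611, 0.03162537]), 'width': 0.08548096157818923}
scene {'fx': 548.1220747424935, 'fy': 548.1220747424935, 'cx': 319.39541110384243, 'cy': 238.03330631619215, 'eye': array([-0.64342001,  0.60504824,  0.69676478]), 'attitude': array([ 0.29016607, -0.44428915,  0.71523504, -0.45480726])}
notch [(0.78, [0.5405, 0.5235])]
latch_knob [(0.62, [0.5206, 0.4871])]
wedge_grip [(0.73, [0.4525, 0.5958]), (0.69, [0.397, 0.6487])]
wedge_nose [(0.83, [0.3409, 0.6342]), (0.72, [0.413, 0.5852])]
mould [(0.7, [0.5355, 0.5315])]
lid_lip [(0.96, [0.5342, 0.51])]
top {'fx': 498.80978379268885, 'fy': 498.80978379268885, 'cx': 319.71235937929947, 'cy': 237.1444474362926, 'eye': array([0.49962498, 0.01887194, 1.19113927]), 'attitude': array([ 0.02125422, -0.70561622,  0.70788363, -0.02355359])}
notch [(0.8, [0.5444, 0.5104])]
latch_knob [(0.62, [0.5409, 0.4635]), (0.5, [0.7042, 0.581])]
wedge_grip [(0.88, [0.4184, 0.564]), (0.85, [0.2288, 0.5915]), (0.8, [0.3187, 0.655])]
wedge_nose [(0.87, [0.2812, 0.57]), (0.83, [0.3248, 0.5663]), (0.72, [0.3784, 0.5079])]
mould [(0.96, [0.5469, 0.4738]), (0.56, [0.7055, 0.5858])]
lid_lip [(0.71, [0.5422, 0.5054])]
```

View pics/top0.png

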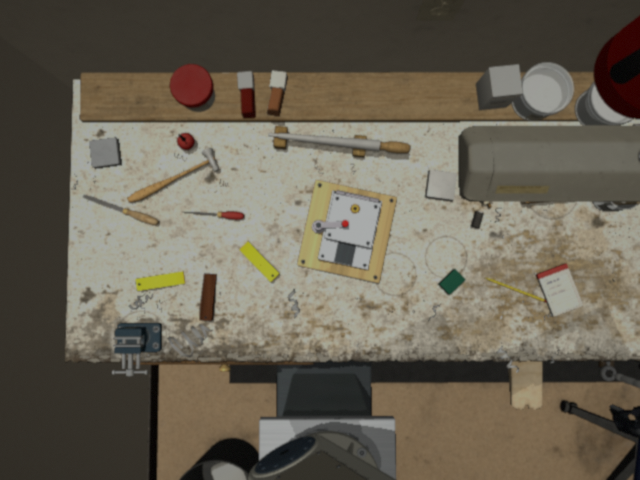

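View pics/scene0.png

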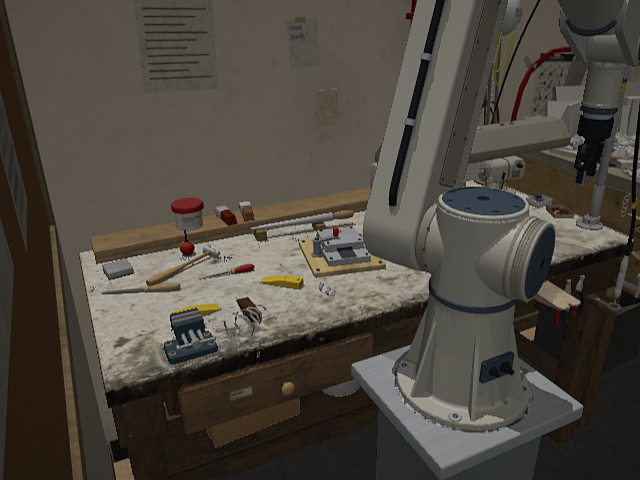

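The top view shows the mould at (348,232) with its knob at (345,224). The dark wedge is at (208,297) with its nose towards the top, and the yellow decoys are at (160,282) and (260,262).

```bash
cat > h.py <<'E'
from workcell import *
import numpy as np, cv2
from scipy.spatial.transform import Rotation as R
W=np.array([640,480])
def rot(q): q=np.asarray(q); return R.from_quat(np.r_[q[1:],q[0]])
def ray(c,px,p=None):
    p=p or camera_params(c)
    d=rot(p["attitude"]).apply([(px[0]-p["cx"])/p["fx"],(px[1]-p["cy"])/p["fy"],1]); return p["eye"],d
def onz(c,px,z,p=None):
    e,d=ray(c,px,p); return e+d*(z-e[2])/d[2]
def proj(c,P,p=None):
    p=p or camera_params(c); v=rot(p["attitude"]).inv().apply(np.atleast_2d(P)-p["eye"])
    return np.c_[v[:,0]/v[:,2]*p["fx"]+p["cx"],v[:,1]/v[:,2]*p["fy"]+p["cy"]]
def pts(c,n,z,k=3):
    p=camera_params(c)
    for d in pinpoint(c,n)[:k]:
        px=np.array(d["centre"])*W; print(c,n,round(d["score"],2),px.round(1),(onz(c,px,z,p)*1000).round(1))
def tool():
    s=state(); r=rot(s["tool_rot"]); y=r.apply([0,1,0]); x=r.apply([1,0,0])
    print("t",round(s["time_s"],2),"tcp",(s["ee_pos"]*1000).round(1),"x",x.round(3),"jawyaw",round(np.arctan2(y[1],y[0]),3),"q",s["joint_positions"].round(3),"F",s["ft_force"].round(1),"w",round(s["width"]*1000,1))
    return s
def to_tool(v,s=None):
    s=s or state(); return rot(s["tool_rot"]).inv().apply(v)
E
python3 - <<'E'
from h import *
tool()
for n,z in [("notch",.033),("lid_lip",.041),("latch_knob",.0735),("wedge_grip",.01),("wedge_nose",.002),("mould",0)]: pts("top",n,z)
# mould yaw from image
im=get_image("top"); cv2.imwrite("pics/topm.png",cv2.resize(im[170:330,170:410],None,fx=3.3,fy=3.3,interpolation=cv2.INTER_CUBIC))
# wedge blob
hsv=cv2.cvtColor(im,cv2.COLOR_BGR2HSV); c=im[265:330,190:225].astype(int)
m=((c.sum(2)<200)).astype(np.uint8); 
cs,_=cv2.findContours(m,cv2.RETR_EXTERNAL,cv2.CHAIN_APPROX_NONE); k=max(cs,key=cv2.contourArea)
b=cv2.boxPoints(cv2.minAreaRect(k))+[190,265]
for q in b: print(q,(onz("top",q,.01)*1000).round(1))
E
```

```text
t 0.7 tcp [ 256.5 -570.   245.3] x [ 0.  0. -1.] jawyaw -1.148 q [-1.15   0.353  1.633  0.     1.155 -0.002] F [ 1.   0.1 -0.4] w 85.4
top notch 0.8 [348.4 245. ] [554.6 -51.7  33. ]
top lid_lip 0.71 [347.  242.6] [559.8 -48.   41. ]
top latch_knob 0.62 [346.2 222.5] [603.4 -44.5  73.5]
top latch_knob 0.5 [450.7 278.9] [ 476.2 -277.3   73.5]
top wedge_grip 0.88 [267.8 270.7] [495.5 137.8  10. ]
top wedge_grip 0.85 [146.4 283.9] [465.4 423.5  10. ]
top wedge_grip 0.8 [204.  314.4] [393.7 287.3  10. ]
top wedge_nose 0.87 [180.  273.6] [489.3 347.1   2. ]
top wedge_nose 0.83 [207.9 271.8] [493.3 281.    2. ]
top wedge_nose 0.72 [242.2 243.8] [559.8 199.9   2. ]
top mould 0.96 [350.  227.4] [598.3 -57.8   0. ]
top mould 0.56 [451.5 281.2] [ 469.1 -298.7    0. ]
[199.17258739 319.58375549] [381.6 298.4  10. ]
[202.42131805 274.10152245] [488.1 292.   10. ]
[215.99492264 275.07106781] [485.7 259.9  10. ]
[212.74619293 320.55329895] [379.3 266.5  10. ]
```

View pics/topm.png

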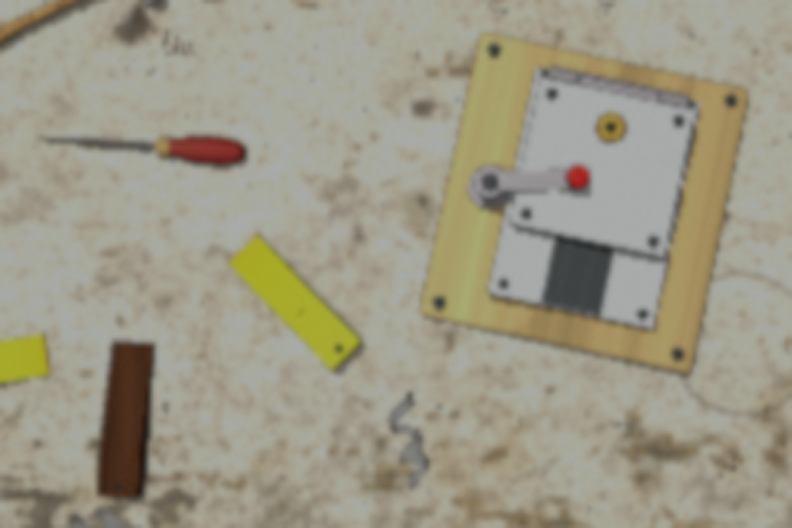

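The crop shows the bar from its pivot at (489,182) to the knob at (578,178), so the latch already stands at about 0.25 rad. The board corners are clear, and the dark wedge has its tail dot at the bottom.

```bash
python3 - <<'E'
from h import *
f=lambda x,y:(x/3.3+170-.35,y/3.3+170-.35)
C=[f(*c) for c in [(485,35),(748,90),(691,374),(422,315)]]
M=np.array([[105,100],[105,-100],[-105,-100],[-105,100]])
P=np.array([onz("top",c,.012)[:2]*1000 for c in C]); print(P.round(1))
mc,pc=M.mean(0),P.mean(0); z=((M-mc)[:,0]+1j*(M-mc)[:,1]).conj()@((P-pc)[:,0]+1j*(P-pc)[:,1]); yaw=np.angle(z)
print("scale",abs(z)/(M**2).sum(),"mould",pc,yaw)
Rm=np.array([[np.cos(yaw),-np.sin(yaw)],[np.sin(yaw),np.cos(yaw)]])
print("notch",pc+Rm@[-35,0],"pivot",pc+Rm@[-10,74])
pv=onz("top",f(489,182),.06)[:2]*1000;k=onz("top",f(578,177),.08)[:2]*1000
print("pivot im",pv,"knob",k,np.linalg.norm(k-pv),"latch",np.arctan2(*(k-pv)[::-1])-yaw+np.pi/2)
E
```

```text
[[ 710.5   21.8]
 [ 669.9 -167.9]
 [ 465.8 -124.5]
 [ 508.5   67.5]]
scale 0.9835491174994616 mould [588.66770759 -50.76502733] -0.21533362982743673
notch [554.47602696 -43.28645956] pivot [594.71048498  23.66268822]
pivot im [599.56491418  19.25962741] knob [601.01569121 -41.07126363] 60.34833194136106 latch 0.23937599778686458
```

```bash
cat >> h.py <<'E'
def plan(target,yaw,step=48,n=5,jaw=85):
    s=tool(); r=rot(s["tool_rot"]); p=s["ee_pos"]*1000
    y=r.apply([0,1,0]); cur=np.arctan2(y[1],y[0])
    for i in range(n):
        d=np.array(target)-p; L=np.linalg.norm(d); d=d*min(1,step/max(L,1e-6)); dy=np.clip(yaw-cur,-.149,.149)
        c,si=np.cos(cur),np.sin(cur); t=[-d[2],d@[c,si,0],d@[si,-c,0]]
        print("row",np.round(t,1).tolist(),"turn x",round(-dy,3)); p=p+d; cur+=dy
E
python3 -c "
from h import *
plan([600,-43,230],0,n=15)"
```

```text
t 1.05 tcp [ 256.5 -570.   245.3] x [ 0.  0. -1.] jawyaw -1.148 q [-1.15   0.353  1.633  0.     1.155 -0.002] F [0.2 0.5 1.3] w 85.5
row [1.2, -25.9, -40.4] turn x -0.149
row [1.2, -19.6, -43.8] turn x -0.149
row [1.2, -12.9, -46.2] turn x -0.149
row [1.2, -5.9, -47.6] turn x -0.149
row [1.2, 1.2, -48.0] turn x -0.149
row [1.2, 8.3, -47.3] turn x -0.149
row [1.2, 15.3, -45.5] turn x -0.149
row [1.2, 21.9, -42.7] turn x -0.105
row [1.2, 26.2, -40.2] turn x -0.0
row [1.2, 26.2, -40.2] turn x -0.0
row [1.2, 26.2, -40.2] turn x -0.0
row [1.2, 26.2, -40.2] turn x -0.0
row [1.2, 26.2, -40.2] turn x -0.0
row [0.1, 2.9, -4.4] turn x -0.0
row [-0.0, 0.0, 0.0] turn x -0.0
```

Emit:
move_arm:
  deltas:
    - {"jaw": 24,"translation": [1,-26,-40],"angular": [-0.149,0,0]}
    - {"jaw": 24,"translation": [1,-20,-44],"angular": [-0.149,0,0]}
    - {"jaw": 24,"translation": [1,-13,-46],"angular": [-0.149,0,0]}
    - {"jaw": 24,"translation": [1,-6,-47],"angular": [-0.149,0,0]}
    - {"jaw": 24,"translation": [1,1,-48],"angular": [-0.149,0,0]}

```text
time_s: 1.55
ee_pos: [0.3863, -0.3676, 0.2399]
tool_rot: [-0.393, -0.588, -0.39, 0.589]
ft_force: [0.9, 0.6, 0.1]
width: 0.024
```

Emit:
move_arm:
  deltas:
    - {"jaw": 24,"translation": [1,8,-47],"angular": [-0.149,0,0]}
    - {"jaw": 24,"translation": [1,15,-45],"angular": [-0.149,0,0]}
    - {"jaw": 24,"translation": [1,22,-43],"angular": [-0.105,0,0]}
    - {"jaw": 24,"translation": [1,26,-40],"angular": [0,0,0]}
    - {"jaw": 24,"translation": [1,26,-40],"angular": [0,0,0]}

```text
time_s: 2.05
ee_pos: [0.5182, -0.1573, 0.2355]
tool_rot: [0.507, 0.495, 0.502, -0.496]
ft_force: [0.5, -0.2, 0.3]
width: 0.0239
```

```bash
python3 -c "
from h import *
plan([600,-43,210],0,n=8)"
```

```text
t 2.05 tcp [ 518.2 -157.3  235.5] x [ 0.004 -0.006 -1.   ] jawyaw 0.019 q [-0.295  0.231  1.826 -0.005  1.079 -0.311] F [ 0.5 -0.2  0.3] w 23.9
row [8.6, 28.2, -37.9] turn x 0.019
row [8.6, 27.5, -38.4] turn x -0.0
row [8.4, 26.8, -37.5] turn x -0.0
row [-0.0, 0.0, 0.0] turn x -0.0
row [-0.0, 0.0, 0.0] turn x -0.0
row [-0.0, 0.0, 0.0] turn x -0.0
row [-0.0, 0.0, 0.0] turn x -0.0
row [-0.0, 0.0, 0.0] turn x -0.0
```

Emit:
move_arm:
  deltas:
    - {"jaw": 24,"translation": [8,28,-38],"angular": [0.02,0,0]}
    - {"jaw": 24,"translation": [8,28,-38],"angular": [0,0,0]}
    - {"jaw": 24,"translation": [8,27,-38],"angular": [0,0,0]}
    - {"jaw": 24,"translation": [0,0,0],"angular": [0,0,0]}

```text
time_s: 2.45
ee_pos: [0.6066, -0.0327, 0.2115]
tool_rot: [0.504, 0.5, 0.497, -0.498]
ft_force: [-0.7, 0.1, 0.3]
width: 0.0239
```

```bash
python3 - <<'E'
from h import *
tool()
p=camera_params("wrist"); im=get_image("wrist"); cv2.imwrite("pics/w1.png",im); print(p)
for n,z in [("notch",.033),("lid_lip",.041),("latch_knob",.0735),("mould",0)]: pts("wrist",n,z)
E
```

```text
t 2.45 tcp [606.6 -32.7 211.5] x [ 0.009 -0.005 -1.   ] jawyaw 0.002 q [-0.054  0.355  1.711 -0.005  1.066 -0.054] F [-0.7  0.1  0.3] w 23.9
{'fx': 353.5192842243408, 'fy': 353.5192842243408, 'cx': 317.90827484811626, 'cy': 239.900509175894, 'eye': array([0.60652511, 0.04404062, 0.34091467]), 'attitude': array([1.51044211e-01, 9.88513279e-01, 6.28755025e-04, 5.17188941e-03])}
wrist notch 0.68 [264.5 232.9] [560.  -47.7  33. ]
wrist lid_lip 0.72 [261.5 233.5] [557.4 -47.6  41. ]
wrist latch_knob 0.94 [311.3 242.2] [601.2 -46.5  73.5]
wrist mould 0.79 [306.2 231.3] [595.2 -59.3   0. ]
```

View pics/w1.png

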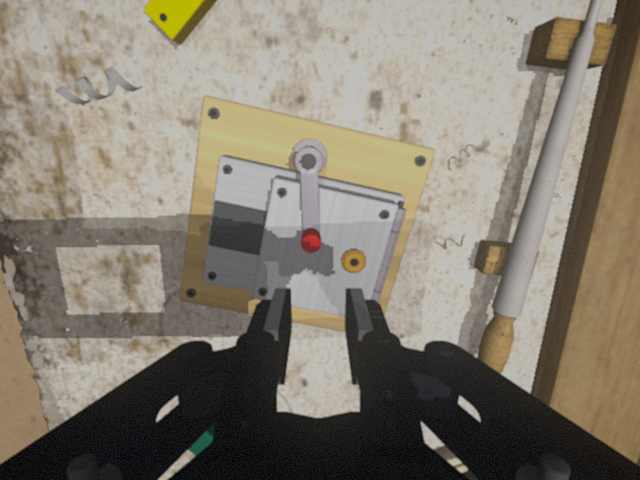

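The wrist view is clear: knob (311,240), pivot (308,160), step corner (221,155), dark strip (208-268, 203-256), lid corners (273,177) and (255,295). I'll fit the mould pose to these.

```bash
python3 - <<'E'
from h import *
from scipy.optimize import least_squares
p=camera_params("wrist")
M=np.array([[-85,60,33],[-85,22,33],[-85,-22,33],[-35,55,55],[-35,-55,55],[70,55,55],[-10,74,66],[-105,100,12],[105,100,12],[-105,-100,12]])/1000
px=np.array([[221,155],[213,203],[208,246],[273,177],[255,296],[404,197],[308,160],[205,96],[434,149],[181,299]])
def f(v):
    c,s=np.cos(v[2]),np.sin(v[2]); P=np.c_[M[:,0]*c-M[:,1]*s+v[0],M[:,0]*s+M[:,1]*c+v[1],M[:,2]]
    return (proj("wrist",P,p)-px).ravel()
r=least_squares(f,[.59,-.05,-.21],loss="soft_l1"); v=r.x; print(v); print(f(v).reshape(-1,2).round(1).tolist())
c,s=np.cos(v[2]),np.sin(v[2]); g=lambda x,y:(np.array([v[0]+x*c-y*s,v[1]+x*s+y*c])*1000).round(1)
print("notch",g(-.035,0)); pv=g(-.010,.074); print("pivot",pv,onz("wrist",(308,160),.066,p)*1000)
k=onz("wrist",(311.5,240),.0845,p)[:2]*1000; k2=onz("wrist",(311.5,241),.0735,p)[:2]*1000; print("knob",k,k2,np.linalg.norm(k-pv),np.arctan2(*(k-pv)[::-1])-v[2]+np.pi/2)
plan([*k2,130],0,n=4)
E
```

```text
[ 0.59410358 -0.05746218 -0.1916771 ]
[[-2.8, -0.1], [0.6, -4.7], [0.7, -1.1], [-0.3, -1.9], [-0.9, 0.9], [-5.0, 2.2], [-0.7, -1.6], [1.4, 6.4], [4.2, 0.2], [6.8, 6.5]]
notch [559.7 -50.8]
pivot [598.4  17.1] [598.93006943  15.91000684  66.        ]
knob [601.33089007 -42.34422059] [601.21009804 -46.6440426 ] 59.51643032321057 0.24094208042645193
t 2.7 tcp [603.6 -38.2 212.7] x [ 0.008 -0.007 -1.   ] jawyaw -0.002 q [-0.062  0.35   1.716 -0.007  1.068 -0.057] F [-0.2 -0.2 -0. ] w 24.2
row [47.7, -1.4, 4.9] turn x -0.002
row [35.0, -1.0, 3.6] turn x -0.0
row [-0.0, 0.0, 0.0] turn x -0.0
row [-0.0, 0.0, 0.0] turn x -0.0
```

The arm settled about 5 mm between the picture and this fit, so I'll refit with the camera pose recorded at the picture.

```bash
cat > fit.py <<'E'
from h import *
from scipy.optimize import least_squares
def fit(M,px,p,v0=(.59,-.05,-.21)):
    M=np.array(M)/1000; px=np.array(px)
    def f(v):
        c,s=np.cos(v[2]),np.sin(v[2]); P=np.c_[M[:,0]*c-M[:,1]*s+v[0],M[:,0]*s+M[:,1]*c+v[1],M[:,2]]
        return (proj("wrist",P,p)-px).ravel()
    v=least_squares(f,v0,loss="soft_l1").x; print("fit",v.round(4),f(v).reshape(-1,2).round(1).tolist()); return v
def g(v,x,y):
    c,s=np.cos(v[2]),np.sin(v[2]); return (1000*np.array(v[:2])+[x*c-y*s,x*s+y*c]).round(1)
E
python3 - <<'E'
from fit import *
p=dict(camera_params("wrist"))
p["eye"]=np.array([0.60652511, 0.04404062, 0.34091467]); p["attitude"]=np.array([1.51044211e-01, 9.88513279e-01, 6.28755025e-04, 5.17188941e-03])
v=fit([[-85,60,33],[-85,22,33],[-85,-22,33],[-35,55,55],[-35,-55,55],[70,55,55],[-10,74,66],[-105,100,12],[105,100,12],[-105,-100,12]],
[[221,155],[213,203],[208,246],[273,177],[255,296],[404,197],[308,160],[205,96],[434,149],[181,299]],p)
pv=g(v,-10,74); k=onz("wrist",(311.5,240),.0845,p)[:2]*1000; print("notch",g(v,-35,0),"pivot",pv,onz("wrist",(308,160),.066,p)*1000,"knob",k,np.linalg.norm(k-pv),np.arctan2(*(k-pv)[::-1])-v[2]+np.pi/2)
plan([*k,130],0,n=3)
E
```

```text
fit [ 0.5975 -0.0516 -0.1871] [[-2.9, -0.2], [0.5, -4.6], [0.5, -0.8], [-0.2, -2.0], [-0.9, 1.4], [-4.4, 2.3], [-0.5, -1.7], [1.2, 6.1], [4.7, 0.2], [6.4, 7.0]]
notch [563.1 -45. ] pivot [601.5  23. ] [601.80761823  21.71889874  66.        ] knob [604.45338371 -36.27070354] 59.34423960247793 0.23690255955169803
t 2.7 tcp [603.6 -38.2 212.7] x [ 0.008 -0.007 -1.   ] jawyaw -0.002 q [-0.062  0.35   1.716 -0.007  1.068 -0.057] F [-0.2 -0.2 -0. ] w 24.2
row [48.0, 0.5, -1.1] turn x -0.002
row [34.8, 0.4, -0.8] turn x -0.0
row [-0.0, 0.0, 0.0] turn x -0.0
```

Emit:
move_arm:
  deltas:
    - {"jaw": 36,"translation": [40,-0.5,2],"angular": [0,0,0]}
    - {"jaw": 36,"translation": [30,-0.5,1],"angular": [0,0,0]}
    - {"jaw": 36,"translation": [0,0,0],"angular": [0,0,0]}
    - {"jaw": 36,"translation": [0,0,0],"angular": [0,0,0]}

```text
time_s: 3.1
ee_pos: [0.603, -0.0472, 0.1449]
tool_rot: [0.503, 0.504, 0.492, -0.501]
ft_force: [0.6, 0.5, 0.0]
width: 0.0363
```

```bash
python3 - <<'E'
from h import *
p=camera_params("wrist"); im=get_image("wrist"); cv2.imwrite("pics/w2.png",im)
for d in pinpoint("wrist","latch_knob")[:2]: print(d["score"],(onz("wrist",np.array(d["centre"])*W,.0735,p)*1000).round(1))
plan([603,-41,80],0,n=3)
E
```

```text
0.94 [605.  -41.5  73.5]
t 3.2 tcp [603.4 -46.9 145.5] x [ 0.014 -0.008 -1.   ] jawyaw -0.009 q [-0.076  0.425  1.772 -0.008  0.929 -0.063] F [0.4 0.3 0.8] w 36.1
row [47.8, -0.3, -4.3] turn x -0.009
row [17.7, -0.1, -1.6] turn x -0.0
row [-0.0, 0.0, 0.0] turn x -0.0
```

View pics/w2.png

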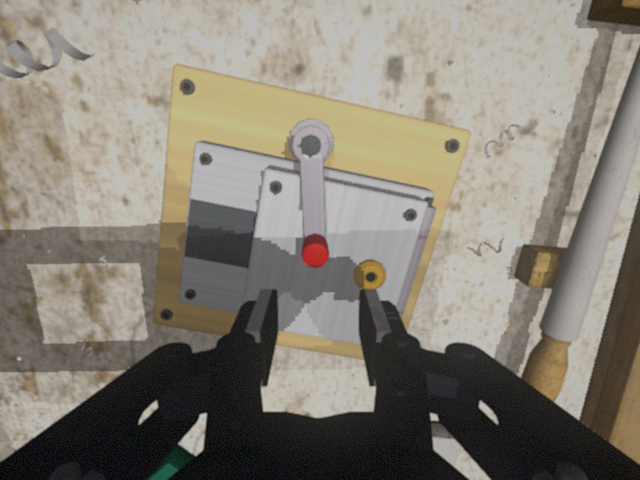

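The knob sits midway between the fingers at (315,252). The brass button at (370,275) is close to the right finger, so I'll check its height and refit the mould from this sharper view.

```bash
python3 - <<'E'
from fit import *
p=camera_params("wrist")
for zb in (8,12,16,20):
  print(zb); v=fit([[-85,60,33],[-85,22,33],[-35,55,55],[-10,74,66],[-105,100,zb],[105,100,zb],[-105,-100,zb],[70,55,55]],
  [[195,143],[188,200],[264,168],[311,145],[174,65],[469,130],[154,323],[433,193]],p,(.59,-.05,-.2))
  print("notch",g(v,-35,0),"pivot",g(v,-10,74))
for z in (50,55,60,65,70,75): print(z,onz("wrist",(370,274),z/1e3,p)[:2]*1000,onz("top",(354.8,208.1),z/1e3)[:2]*1000)
for z in (60,75,80): print("knobtop",z,onz("wrist",(315,246),z/1e3,p)[:2]*1000,onz("top",(344.8,223.3),z/1e3)[:2]*1000)
E
```

```text
8
fit [ 0.5982 -0.0521 -0.1792] [[-1.9, -0.7], [1.4, -1.2], [-0.4, -1.5], [-2.1, -2.5], [5.2, 11.3], [2.9, 0.7], [12.4, 5.8], [-3.4, 2.0]]
notch [563.8 -45.8] pivot [601.6  22.5]
12
fit [ 0.5982 -0.0521 -0.1793] [[-2.0, -0.7], [1.4, -1.3], [-0.5, -1.6], [-2.1, -2.5], [3.1, 10.4], [5.3, 0.8], [10.5, 8.3], [-3.4, 2.0]]
notch [563.7 -45.8] pivot [601.5  22.5]
16
fit [ 0.5982 -0.052  -0.18  ] [[-1.8, -0.8], [1.5, -1.4], [-0.3, -1.6], [-1.9, -2.5], [1.1, 9.4], [7.9, 0.9], [8.5, 10.8], [-3.3, 2.1]]
notch [563.8 -45.8] pivot [601.6  22.5]
20
fit [ 0.5983 -0.0521 -0.1849] [[-1.2, -1.3], [1.8, -1.8], [0.3, -1.7], [-1.1, -2.4], [-0.3, 7.9], [11.0, 1.9], [6.1, 13.0], [-2.9, 2.8]]
notch [563.9 -45.7] pivot [602.1  22.5]
50 [642.09024025 -65.82901242] [638.76452269 -65.93125177]
55 [641.23180748 -63.69084723] [638.15487082 -65.55967926]
60 [640.37337471 -61.55268204] [637.54521894 -65.18810675]
65 [639.51494194 -59.41451685] [636.93556707 -64.81653424]
70 [638.65650917 -57.27635166] [636.3259152  -64.44496172]
75 [637.7980764  -55.13818647] [635.71626333 -64.07338921]
knobtop 60 [604.37398291 -41.6329154 ] [602.80952631 -42.14656168]
knobtop 75 [604.31452209 -36.61052379] [601.44119955 -41.33739731]
knobtop 80 [604.29470182 -34.93639325] [600.98509063 -41.06767585]
```

Emit:
move_arm:
  deltas:
    - {"jaw": 32,"translation": [40,0,-4],"angular": [0,0.008,-0.014]}
    - {"jaw": 32,"translation": [24,0.5,-1.5],"angular": [0,0,0]}
    - {"jaw": 32,"translation": [0,0,0],"angular": [0,0,0]}

```text
time_s: 3.5
ee_pos: [0.6089, -0.0426, 0.0863]
tool_rot: [0.5, 0.505, 0.495, -0.5]
ft_force: [-0.1, -0.8, 0.8]
width: 0.032
```

```bash
cat >> h.py <<'E'
def plan(targets,jaw=85,step=48):
    """targets: list of (x,y,z,yaw) mm; one row each"""
    s=tool(); r=rot(s["tool_rot"]); p=s["ee_pos"]*1000
    y=r.apply([0,1,0]); cur=np.arctan2(y[1],y[0]); x=r.apply([1,0,0])
    tilt=r.inv().apply(np.cross(x,[0,0,-1])); print("tilt fix",tilt.round(3))
    for T in targets:
        d=np.array(T[:3])-p; L=np.linalg.norm(d); d=d*min(1,step/max(L,1e-6)); dy=np.clip(T[3]-cur,-.149,.149)
        v=r.inv().apply(d); print("row",v.round(1).tolist(),"turn",round(-dy,3)); p=p+d; cur+=dy
        c,si=np.cos(cur),np.sin(cur); r=R.from_matrix(np.array([[0,c,si],[0,si,-c],[-1,0,0]]))
E
python3 - <<'E'
from h import *
pv=np.array([602,19]); T=[]
a0=np.arctan2(-60,2.)
for i in range(1,14):
    a=a0+.13*i
    T.append([*(pv+60*np.array([np.cos(a),np.sin(a)])),82,a+np.pi/2-.0])
print(np.round(T[-1],2)); plan(T)
E
```

```text
[661.3   28.12  82.     1.72]
t 3.5 tcp [608.9 -42.6  86.3] x [ 0.01 -0.   -1.  ] jawyaw -0.01 q [-7.300e-02  5.130e-01  1.791e+00  1.000e-03  8.280e-01 -6.300e-02] F [-0.1 -0.8  0.8] w 32.0
tilt fix [ 0.   -0.   -0.01]
row [4.4, 2.8, -2.4] turn -0.149
row [0.0, 7.8, -0.7] turn -0.149
row [0.0, 7.8, -0.5] turn -0.135
row [0.0, 7.8, -0.5] turn -0.13
row [0.0, 7.8, -0.5] turn -0.13
row [0.0, 7.8, -0.5] turn -0.13
row [0.0, 7.8, -0.5] turn -0.13
row [0.0, 7.8, -0.5] turn -0.13
row [0.0, 7.8, -0.5] turn -0.13
row [0.0, 7.8, -0.5] turn -0.13
row [0.0, 7.8, -0.5] turn -0.13
row [0.0, 7.8, -0.5] turn -0.13
row [0.0, 7.8, -0.5] turn -0.13
```

Emit:
move_arm:
  deltas:
    - {"jaw": 32,"translation": [5,3,-2],"angular": [-0.14,0,-0.01]}
    - {"jaw": 32,"translation": [1,8,-0.5],"angular": [-0.14,0,0]}
    - {"jaw": 32,"translation": [0,8,-0.5],"angular": [-0.13,0,0]}
    - {"jaw": 32,"translation": [0,8,-0.5],"angular": [-0.13,0,0]}
    - {"jaw": 32,"translation": [0,8,-0.5],"angular": [-0.13,0,0]}

```text
time_s: 4.0
ee_pos: [0.6443, -0.0291, 0.0903]
tool_rot: [0.64, 0.304, 0.636, -0.304]
ft_force: [-2.2, -0.1, -1.0]
width: 0.0321
```

```bash
python3 - <<'E'
from h import *
pv=np.array([602,19]); s=state(); e=s["ee_pos"][:2]*1000-pv; a0=np.arctan2(e[1],e[0]); print("r",np.hypot(*e),"ang",a0)
T=[]
for i in range(1,11):
    a=a0+.13*i; T.append([*(pv+60*np.array([np.cos(a),np.sin(a)])),80,a+np.pi/2])
plan(T); p=camera_params("wrist"); im=get_image("wrist")
for d in pinpoint("wrist","latch_knob")[:2]: print(d["score"],np.array(d["centre"])*W,(onz("wrist",np.array(d["centre"])*W,.0735,p)*1000).round(1))
E
```

```text
r 64.02928405621691 ang -0.8496377505634656
t 4.0 tcp [644.3 -29.1  90.3] x [ 0.006 -0.001 -1.   ] jawyaw 0.682 q [-0.047  0.552  1.706 -0.002  0.878 -0.728] F [-2.2 -0.1 -1. ] w 32.1
tilt fix [ 0.     0.005 -0.003]
row [10.3, 7.6, -4.9] turn -0.149
row [0.0, 7.8, -0.7] turn -0.149
row [0.0, 7.8, -0.5] turn -0.131
row [0.0, 7.8, -0.5] turn -0.13
row [0.0, 7.8, -0.5] turn -0.13
row [0.0, 7.8, -0.5] turn -0.13
row [0.0, 7.8, -0.5] turn -0.13
row [0.0, 7.8, -0.5] turn -0.13
row [0.0, 7.8, -0.5] turn -0.13
row [0.0, 7.8, -0.5] turn -0.13
0.67 [302.272 295.392] [638.1 -29.8  73.5]
```

Emit:
move_arm:
  deltas:
    - {"jaw": 32,"translation": [9,7,-5],"angular": [-0.14,0,0]}
    - {"jaw": 32,"translation": [2,8,-1],"angular": [-0.14,0,0]}
    - {"jaw": 32,"translation": [1,8,-0.5],"angular": [-0.13,0,0]}
    - {"jaw": 32,"translation": [1,8,-0.5],"angular": [-0.13,0,0]}
    - {"jaw": 32,"translation": [1,8,-0.5],"angular": [-0.13,0,0]}

```text
time_s: 4.6
ee_pos: [0.6633, 0.0064, 0.0839]
tool_rot: [0.707, 0.078, 0.698, -0.079]
ft_force: [-0.4, -1.1, -0.2]
width: 0.0321
```

```bash
python3 - <<'E'
from h import *
pv=np.array([602,19]); s=state(); e=s["ee_pos"][:2]*1000-pv; a0=np.arctan2(e[1],e[0]); print("r",np.hypot(*e),"ang",a0)
T=[]
for i in range(1,8):
    a=a0+.13*i; T.append([*(pv+60*np.array([np.cos(a),np.sin(a)])),80,a+np.pi/2])
plan(T); p=camera_params("wrist"); im=get_image("wrist")
for d in pinpoint("wrist","latch_knob")[:2]: print(d["score"],np.array(d["centre"])*W,(onz("wrist",np.array(d["centre"])*W,.0735,p)*1000).round(1))
E
```

```text
r 62.59234625966777 ang -0.2025032932531429
t 4.6 tcp [663.3   6.4  83.9] x [ 0.013 -0.003 -1.   ] jawyaw 1.349 q [ 0.009  0.581  1.67  -0.004  0.878 -1.338] F [-0.4 -1.1 -0.2] w 32.1
tilt fix [-0.     0.013 -0.   ]
row [3.9, 7.7, -3.3] turn -0.149
row [0.0, 7.8, -0.5] turn -0.131
row [0.0, 7.8, -0.5] turn -0.13
row [0.0, 7.8, -0.5] turn -0.13
row [0.0, 7.8, -0.5] turn -0.13
row [0.0, 7.8, -0.5] turn -0.13
row [0.0, 7.8, -0.5] turn -0.13
0.77 [299.712 301.008] [6.593e+02 6.000e-01 7.350e+01]
```

Emit:
move_arm:
  deltas:
    - {"jaw": 32,"translation": [3,8,-3],"angular": [-0.14,0.01,0]}
    - {"jaw": 32,"translation": [0,8,-0.5],"angular": [-0.13,0,0]}
    - {"jaw": 32,"translation": [0,8,-0.5],"angular": [-0.13,0,0]}
    - {"jaw": 32,"translation": [0,0,0],"angular": [0,0,0]}

```text
time_s: 5.1
ee_pos: [0.6624, 0.0298, 0.0847]
tool_rot: [0.707, -0.058, 0.703, 0.056]
ft_force: [0.7, -0.5, -0.2]
width: 0.0318
```

```bash
python3 - <<'E'
from h import *
tool(); p=camera_params("wrist"); im=get_image("wrist")
for d in pinpoint("wrist","latch_knob")[:2]: print(d["score"],np.array(d["centre"])*W,(onz("wrist",np.array(d["centre"])*W,.0735,p)*1000).round(1))
E
```

```text
t 5.1 tcp [662.4  29.8  84.7] x [ 0.007 -0.002 -1.   ] jawyaw 1.733 q [ 0.044  0.582  1.666 -0.003  0.887 -1.687] F [ 0.7 -0.5 -0.2] w 31.8
0.76 [302.08  302.496] [662.3  23.5  73.5]
```

The latch is at about 1.8 rad, clear of the lid. Now I'll rise and travel to the wedge, turning the tool so that the camera faces the nose.

```bash
python3 - <<'E'
from h import *
s=state(); e=s["ee_pos"]*1000
plan([[e[0],e[1],e[2]+45*i,1.733] for i in (1,2,3)]+[[405,281,190,-1.63]]*22,step=28)
E
```

```text
t 5.2 tcp [662.6  29.2  84.6] x [ 0.007 -0.002 -1.   ] jawyaw 1.729 q [ 0.043  0.582  1.666 -0.003  0.887 -1.684] F [0.3 0.1 1.2] w 31.9
tilt fix [0.    0.006 0.003]
row [-28.0, -0.1, 0.2] turn -0.004
row [-28.0, 0.0, 0.0] turn -0.0
row [-28.0, 0.0, 0.0] turn -0.0
row [-1.7, 22.5, -16.6] turn 0.149
row [-1.7, 19.8, -19.7] turn 0.149
row [-1.7, 16.7, -22.4] turn 0.149
row [-1.7, 13.1, -24.7] turn 0.149
row [-1.7, 9.3, -26.3] turn 0.149
row [-1.7, 5.3, -27.4] turn 0.149
row [-1.7, 1.2, -27.9] turn 0.149
row [-1.7, -3.0, -27.8] turn 0.149
row [-1.7, -7.1, -27.0] turn 0.149
row [-1.7, -11.0, -25.7] turn 0.149
row [-1.7, -14.7, -23.8] turn 0.149
row [-1.7, -18.1, -21.3] turn 0.149
row [-1.5, -18.7, -16.3] turn 0.149
row [0.0, 0.0, 0.0] turn 0.149
row [0.0, 0.0, 0.0] turn 0.149
row [0.0, 0.0, 0.0] turn 0.149
row [0.0, 0.0, 0.0] turn 0.149
row [0.0, 0.0, 0.0] turn 0.149
row [0.0, 0.0, 0.0] turn 0.149
row [0.0, 0.0, 0.0] turn 0.149
row [0.0, 0.0, 0.0] turn 0.149
row [0.0, 0.0, 0.0] turn 0.149
```

Emit:
move_arm:
  deltas:
    - {"jaw": 60,"translation": [-45,0,0],"angular": [0,0,0]}
    - {"jaw": 60,"translation": [-45,0,0],"angular": [0,0,0]}
    - {"jaw": 60,"translation": [-40,0,0],"angular": [0.1,0,0]}

```text
time_s: 5.5
ee_pos: [0.6575, 0.0274, 0.2118]
tool_rot: [0.705, -0.014, 0.709, 0.012]
ft_force: [0.2, 0.0, -0.4]
width: 0.0605
```

```bash
python3 - <<'E'
from h import *
plan([[405,281,200,-1.63]]*22,step=28)
E
```

```text
t 5.5 tcp [657.5  27.4 211.8] x [-0.006 -0.003 -1.   ] jawyaw 1.608 q [ 0.041  0.438  1.584 -0.003  1.126 -1.566] F [ 0.2  0.  -0.4] w 60.5
tilt fix [ 0.    -0.006  0.003]
row [1.0, 20.6, -19.0] turn 0.149
row [0.9, 17.5, -21.8] turn 0.149
row [0.9, 14.1, -24.2] turn 0.149
row [0.9, 10.3, -26.0] turn 0.149
row [0.9, 6.3, -27.3] turn 0.149
row [0.9, 2.2, -27.9] turn 0.149
row [0.9, -1.9, -27.9] turn 0.149
row [0.9, -6.1, -27.3] turn 0.149
row [0.9, -10.0, -26.1] turn 0.149
row [0.9, -13.8, -24.3] turn 0.149
row [0.9, -17.3, -22.0] turn 0.149
row [0.9, -20.3, -19.2] turn 0.149
row [0.7, -18.1, -12.6] turn 0.149
row [0.0, 0.0, 0.0] turn 0.149
row [0.0, 0.0, 0.0] turn 0.149
row [0.0, 0.0, 0.0] turn 0.149
row [0.0, 0.0, 0.0] turn 0.149
row [0.0, 0.0, 0.0] turn 0.149
row [0.0, 0.0, 0.0] turn 0.149
row [0.0, 0.0, 0.0] turn 0.149
row [0.0, 0.0, 0.0] turn 0.149
row [0.0, 0.0, 0.0] turn 0.109
```

Emit:
move_arm:
  deltas:
    - {"jaw": 60,"translation": [1,20,-19],"angular": [0.149,0,0]}
    - {"jaw": 60,"translation": [1,17,-22],"angular": [0.149,0,0]}
    - {"jaw": 60,"translation": [1,14,-24],"angular": [0.149,0,0]}
    - {"jaw": 60,"translation": [1,10,-26],"angular": [0.149,0,0]}
    - {"jaw": 60,"translation": [1,6,-27],"angular": [0.149,0,0]}

```text
time_s: 6.0
ee_pos: [0.5629, 0.1227, 0.2168]
tool_rot: [0.666, 0.249, 0.658, -0.248]
ft_force: [0.1, 0.6, -0.2]
width: 0.0601
```

Emit:
move_arm:
  deltas:
    - {"jaw": 60,"translation": [1,2,-28],"angular": [0.149,0,0]}
    - {"jaw": 60,"translation": [1,-2,-28],"angular": [0.149,0,0]}
    - {"jaw": 60,"translation": [1,-6,-27],"angular": [0.149,0,0]}
    - {"jaw": 60,"translation": [1,-10,-26],"angular": [0.149,0,0]}
    - {"jaw": 60,"translation": [1,-14,-24],"angular": [0.149,0,0]}

```text
time_s: 6.5
ee_pos: [0.4618, 0.2229, 0.2122]
tool_rot: [0.529, 0.476, 0.521, -0.471]
ft_force: [-0.5, -0.5, 0.7]
width: 0.0598
```

```bash
python3 - <<'E'
from h import *
plan([[405,281,190,-1.63]]*15,step=28)
E
```

```text
t 6.5 tcp [461.8 222.9 212.2] x [ 0.013 -0.002 -1.   ] jawyaw 0.103 q [ 0.451  0.21   1.912 -0.009  1.008  0.353] F [-0.5 -0.5  0.7] w 59.8
tilt fix [ 0.     0.003 -0.013]
row [7.1, -16.9, -21.2] turn 0.149
row [7.4, -19.7, -18.4] turn 0.149
row [7.4, -22.3, -15.3] turn 0.149
row [0.1, -0.2, -0.1] turn 0.149
row [0.0, 0.0, 0.0] turn 0.149
row [0.0, 0.0, 0.0] turn 0.149
row [0.0, 0.0, 0.0] turn 0.149
row [0.0, 0.0, 0.0] turn 0.149
row [0.0, 0.0, 0.0] turn 0.149
row [0.0, 0.0, 0.0] turn 0.149
row [0.0, 0.0, 0.0] turn 0.149
row [0.0, 0.0, 0.0] turn 0.094
row [0.0, 0.0, 0.0] turn -0.0
row [0.0, 0.0, 0.0] turn -0.0
row [0.0, 0.0, 0.0] turn -0.0
```

Emit:
move_arm:
  deltas:
    - {"jaw": 60,"translation": [7,-17,-21],"angular": [0.149,0,-0.013]}
    - {"jaw": 60,"translation": [7,-20,-18],"angular": [0.149,0,0]}
    - {"jaw": 60,"translation": [7,-22,-15],"angular": [0.149,0,0]}
    - {"jaw": 60,"translation": [0,0,0],"angular": [0.149,0,0]}
    - {"jaw": 60,"translation": [0,0,0],"angular": [0.149,0,0]}

```text
time_s: 7.0
ee_pos: [0.4013, 0.2819, 0.192]
tool_rot: [0.316, 0.634, 0.315, -0.632]
ft_force: [0.7, 0.7, 0.1]
width: 0.0603
```

Emit:
move_arm:
  deltas:
    - {"jaw": 60,"translation": [0,0,0],"angular": [0.149,0,0]}
    - {"jaw": 60,"translation": [0,0,0],"angular": [0.149,0,0]}
    - {"jaw": 60,"translation": [0,0,0],"angular": [0.149,0,0]}
    - {"jaw": 60,"translation": [0,0,0],"angular": [0.149,0,0]}
    - {"jaw": 60,"translation": [0,0,0],"angular": [0.149,0,0]}

```text
time_s: 7.5
ee_pos: [0.4019, 0.2803, 0.1935]
tool_rot: [0.062, 0.706, 0.062, -0.703]
ft_force: [-0.0, 0.5, 0.3]
width: 0.0599
```

```bash
python3 - <<'E'
from h import *
plan([[405,281,190,-1.63]]*5,step=28)
E
```

```text
t 7.5 tcp [401.9 280.3 193.5] x [ 0.005  0.    -1.   ] jawyaw -1.396 q [ 0.608  0.203  1.97  -0.003  0.964  2.005] F [-0.   0.5  0.3] w 59.9
tilt fix [-0.    -0.005 -0.001]
row [3.5, -0.2, -3.2] turn 0.149
row [0.0, 0.0, 0.0] turn 0.085
row [0.0, 0.0, 0.0] turn -0.0
row [0.0, 0.0, 0.0] turn -0.0
row [0.0, 0.0, 0.0] turn -0.0
```

Emit:
move_arm:
  deltas:
    - {"jaw": 60,"translation": [20,0,0],"angular": [0.149,0,0]}
    - {"jaw": 60,"translation": [0,0,0],"angular": [0.085,0,0]}
    - {"jaw": 60,"translation": [0,0,0],"angular": [0,0,0]}

```text
time_s: 7.8
ee_pos: [0.4033, 0.2793, 0.1743]
tool_rot: [-0.029, 0.709, -0.028, -0.704]
ft_force: [-0.3, -0.5, 0.2]
width: 0.0603
```

```bash
python3 - <<'E'
from h import *
tool(); p=camera_params("wrist"); im=get_image("wrist"); cv2.imwrite("pics/w3.png",im)
np.save("w3.npy",p,allow_pickle=True)
for n,z in (("wedge_grip",.01),("wedge_nose",.002)):
  for d in pinpoint("wrist",n)[:2]: print(n,d["score"],np.array(d["centre"])*W,(onz("wrist",np.array(d["centre"])*W,z,p)*1000).round(1))
E
```

```text
t 7.8 tcp [403.3 279.3 174.3] x [ 0.007  0.002 -1.   ] jawyaw -1.651 q [ 0.605  0.229  1.988 -0.003  0.918  2.257] F [-0.3 -0.5  0.2] w 60.3
wedge_grip 0.93 [315.328 225.6  ] [403.7 283.1  10. ]
wedge_grip 0.6 [491.904  96.912] [495.4 138.3  10. ]
wedge_nose 0.88 [313.6 116.4] [492.6 277.3   2. ]
wedge_nose 0.84 [237.888 134.4  ] [483.6 340.4   2. ]
```

View pics/w3.png

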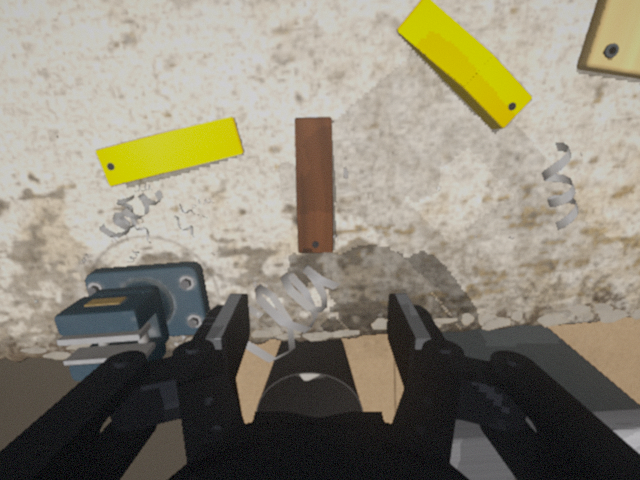

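The wedge nose is at (314,117) and the tail with its dot at (316,252); the spacing of 89 mm agrees with the wedge. Descending to grip.

```bash
python3 -c "
from h import *
plan([[401.5,283,130,-1.636],[401.5,283,90,-1.636],[401.5,283,55,-1.636]])"
```

```text
t 7.95 tcp [403.1 279.5 174.4] x [ 0.007  0.002 -1.   ] jawyaw -1.644 q [ 0.605  0.229  1.988 -0.003  0.918  2.251] F [-0.5  0.1 -0.3] w 60.2
tilt fix [-0.    -0.007  0.002]
row [44.4, -3.3, 2.2] turn -0.008
row [40.0, 0.0, -0.0] turn -0.0
row [35.0, 0.0, -0.0] turn -0.0
```

Emit:
move_arm:
  deltas:
    - {"jaw": 50,"translation": [44,-3.3,2],"angular": [-0.008,-0.007,0.002]}
    - {"jaw": 50,"translation": [40,0,0],"angular": [0,0,0]}
    - {"jaw": 50,"translation": [30,0,0],"angular": [0,0,0]}
    - {"jaw": 50,"translation": [0,0,0],"angular": [0,0,0]}

```text
time_s: 8.35
ee_pos: [0.4051, 0.285, 0.0606]
tool_rot: [-0.024, 0.709, -0.02, -0.704]
ft_force: [-1.1, -0.3, 0.1]
width: 0.0499
```

```bash
python3 -c "
from h import *
plan([[401.5,283,35,-1.636],[401.5,283,18,-1.636]])"
```

```text
t 8.35 tcp [405.1 285.   60.6] x [ 0.007  0.005 -1.   ] jawyaw -1.633 q [0.61  0.419 2.052 0.    0.661 2.243] F [-1.1 -0.3  0.1] w 49.9
tilt fix [-0.    -0.007  0.006]
row [25.5, 2.4, 3.7] turn 0.003
row [17.0, 0.0, -0.0] turn -0.0
```

Emit:
move_arm:
  deltas:
    - {"jaw": 50,"translation": [25,2.4,3.7],"angular": [0.003,-0.007,0.006]}
    - {"jaw": 50,"translation": [12,0,0],"angular": [0,0,0]}
    - {"jaw": 50,"translation": [0,0,0],"angular": [0,0,0]}

```text
time_s: 8.65
ee_pos: [0.4035, 0.2842, 0.0256]
tool_rot: [-0.023, 0.708, -0.022, -0.706]
ft_force: [-0.2, -0.4, -0.9]
width: 0.0494
```

```bash
python3 -c "
from h import *
plan([[401.5,283,17,-1.636]])"
```

```text
t 8.65 tcp [403.5 284.2  25.6] x [ 0.002  0.002 -1.   ] jawyaw -1.635 q [ 0.611  0.484  2.063 -0.     0.591  2.246] F [-0.2 -0.4 -0.9] w 49.4
tilt fix [-0.    -0.002  0.002]
row [8.6, 1.4, 2.0] turn 0.001
```

Emit:
move_arm:
  deltas:
    - {"jaw": 50,"translation": [8,1,2],"angular": [0,0,0]}
    - {"jaw": 50,"translation": [0,0,0],"angular": [0,0,0]}
    - {"jaw": 20,"translation": [0,0,0],"angular": [0,0,0]}
    - {"jaw": 20,"translation": [0,0,0],"angular": [0,0,0]}
    - {"jaw": 20,"translation": [0,0,0],"angular": [0,0,0]}

```text
time_s: 9.15
ee_pos: [0.404, 0.2851, 0.0215]
tool_rot: [-0.025, 0.709, -0.021, -0.704]
ft_force: [0.8, 0.1, -0.4]
width: 0.0286
```

```bash
python3 -c "
from h import *
plan([[401.5,283,17,-1.636]])"
```

```text
t 9.15 tcp [404.  285.1  21.5] x [ 0.008  0.005 -1.   ] jawyaw -1.635 q [ 0.612  0.491  2.067 -0.     0.574  2.247] F [ 0.8  0.1 -0.4] w 28.6
tilt fix [-0.    -0.008  0.006]
row [4.5, 2.3, 2.4] turn 0.001
```

Gripped (28.6 mm). Now I'll lift and carry the wedge to a hover in front of the step.

Emit:
move_arm:
  deltas:
    - {"jaw": 20,"translation": [-20,0,0],"angular": [0,0,0]}
    - {"jaw": 20,"translation": [-40,0,0],"angular": [0,0,0]}
    - {"jaw": 20,"translation": [-40,0,0],"angular": [0,0,0]}

```text
time_s: 9.45
ee_pos: [0.4004, 0.2826, 0.1203]
tool_rot: [-0.023, 0.707, -0.023, -0.707]
ft_force: [1.0, 0.1, -0.3]
width: 0.0289
```

```bash
python3 -c "
from h import *
plan([[448,-23,110,-1.76]]*8,step=42)"
```

```text
t 9.45 tcp [400.4 282.6 120.3] x [ 0. -0. -1.] jawyaw -1.635 q [ 0.612  0.313  2.025 -0.     0.803  2.247] F [ 1.   0.1 -0.3] w 28.9
tilt fix [-0. -0. -0.]
row [1.4, 41.0, -9.1] turn 0.125
row [1.4, 39.5, -14.1] turn -0.0
row [1.4, 39.5, -14.1] turn -0.0
row [1.4, 39.5, -14.1] turn -0.0
row [1.4, 39.5, -14.1] turn -0.0
row [1.4, 39.5, -14.1] turn -0.0
row [1.4, 39.5, -14.1] turn -0.0
row [0.5, 14.6, -5.2] turn -0.0
```

Emit:
move_arm:
  deltas:
    - {"jaw": 20,"translation": [1,41,-9],"angular": [0.125,0,0]}
    - {"jaw": 20,"translation": [1,40,-14],"angular": [0,0,0]}
    - {"jaw": 20,"translation": [1,40,-14],"angular": [0,0,0]}
    - {"jaw": 20,"translation": [1,40,-14],"angular": [0,0,0]}
    - {"jaw": 20,"translation": [1,40,-14],"angular": [0,0,0]}

```text
time_s: 9.95
ee_pos: [0.4373, 0.0743, 0.1228]
tool_rot: [-0.069, 0.71, -0.062, -0.698]
ft_force: [0.7, -0.4, -0.0]
width: 0.0284
```

```bash
python3 -c "
from h import *
plan([[448,-23,110,-1.76]]*4,step=42)"
```

```text
t 9.95 tcp [437.3  74.3 122.8] x [ 0.017  0.009 -1.   ] jawyaw -1.756 q [0.161 0.239 2.13  0.009 0.756 1.91 ] F [ 0.7 -0.4 -0. ] w 28.4
tilt fix [-0.    -0.015  0.012]
row [5.2, 39.9, -12.0] turn 0.004
row [5.4, 39.8, -12.3] turn -0.0
row [1.9, 13.9, -4.3] turn -0.0
row [0.0, 0.0, 0.0] turn -0.0
```

Emit:
move_arm:
  deltas:
    - {"jaw": 20,"translation": [5,40,-12],"angular": [0,-0.015,0.012]}
    - {"jaw": 20,"translation": [5,40,-12],"angular": [0,0,0]}
    - {"jaw": 20,"translation": [2,14,-4],"angular": [0,0,0]}
    - {"jaw": 20,"translation": [0,0,0],"angular": [0,0,0]}
    - {"jaw": 20,"translation": [0,0,0],"angular": [0,0,0]}

```text
time_s: 10.45
ee_pos: [0.4484, -0.0315, 0.1118]
tool_rot: [-0.067, 0.705, -0.068, -0.703]
ft_force: [0.1, 0.5, -0.4]
width: 0.0285
```

```bash
python3 - <<'E'
from h import *
tool(); p=camera_params("wrist"); im=get_image("wrist"); cv2.imwrite("pics/w4.png",im)
import pickle; pickle.dump(p,open("w4.pkl","wb"))
for n,z in (("wedge_nose",.08),("notch",.033),("lid_lip",.041),("latch_knob",.0735)):
  for d in pinpoint("wrist",n)[:2]: print(n,d["score"],np.array(d["centre"])*W,(onz("wrist",np.array(d["centre"])*W,z,p)*1000).round(1))
E
```

```text
t 10.45 tcp [448.4 -31.5 111.8] x [ 0.003 -0.001 -1.   ] jawyaw -1.762 q [-7.300e-02  2.730e-01  2.115e+00 -1.000e-03  7.500e-01  1.690e+00] F [ 0.1  0.5 -0.4] w 28.5
wedge_nose 0.9 [325.12   95.808] [537.2 -50.5  80. ]
notch 0.75 [304.384  53.088] [564.1 -45.3  33. ]
lid_lip 0.92 [305.6    54.816] [561.6 -45.7  41. ]
```

View pics/w4.png

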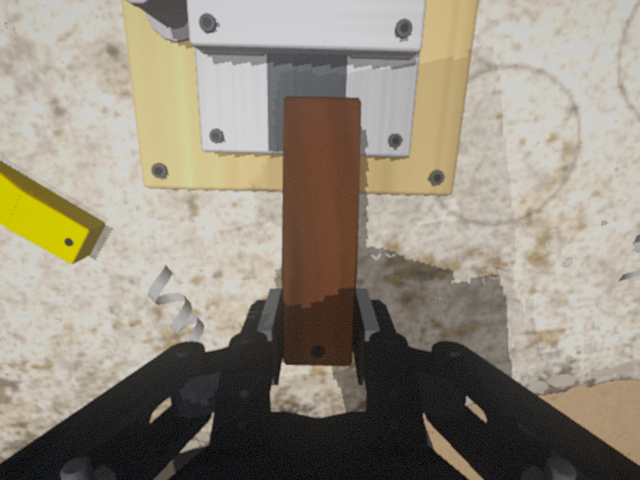

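The view shows the nose at (322,97), step corners (202,151) and (409,156), the strip edges at (268,53) and (347,54), and the lid front edge at row about 50. Fitting the pose.

```bash
python3 - <<'E'
from fit import *
import pickle; p=pickle.load(open("w4.pkl","rb"))
v=fit([[-85,60,33],[-85,-60,33],[-35,22,33],[-35,-22,33],[-35,55,55],[-35,-55,55]],[[202,151],[409,156],[268,55],[347,56],[188,45],[422,51]],p)
print("notch",g(v,-35,0))
pk={k:p[k] for k in p}
# wedge edges: nose corners top z=4 above underside; underside = tcp z-21.5
zb=.1118-.0215
n1,n2=[onz("wrist",q,zb+.004,p)*1000 for q in ((285,97.5),(361,98.5))]
t1,t2=[onz("wrist",q,zb+.020,p)*1000 for q in ((282,364),(352,364))]
n=(n1+n2)/2;t=(t1+t2)/2; print("nose",n,"w",np.linalg.norm(n1-n2),"tail",t,"w",np.linalg.norm(t1-t2),"yaw",np.arctan2(*(n-t)[1::-1]),"len",np.linalg.norm((n-t)[:2]))
yaw=np.arctan2(*(n-t)[1::-1]); 
e=(n[:2]-g(v,-35,0)); c,s=np.cos(v[2]),np.sin(v[2]); print("nose rel notch in mould",e@[c,s],e@[-s,c])
E
```

```text
fit [ 0.5963 -0.0536 -0.2138] [[-1.0, -0.2], [0.9, -0.3], [-2.4, 0.9], [1.1, 2.0], [1.1, -0.6], [-0.7, -0.6]]
notch [562.1 -46.2]
nose [535.28155459 -49.05561211  94.3       ] w 29.53292513200347 tail [428.54287111 -26.01064127 110.3       ] w 30.44669645372341 yaw -0.21263703364824493 len 109.19806423384848
nose rel notch in mould -25.60161880549176 -8.481783370301482
```

Wedge yaw matches the mould (-0.213 against -0.214). The nose is 8.5 mm to -y and 25.6 mm before the mouth. I'll shift and lower.

```bash
python3 -c "
from h import *
plan([[450.2,-23.2,90,-1.762],[450.2,-23.2,68,-1.762]])"
```

```text
t 10.7 tcp [448.5 -30.5 111.8] x [ 0.003 -0.001 -1.   ] jawyaw -1.759 q [-7.100e-02  2.730e-01  2.115e+00 -1.000e-03  7.500e-01  1.690e+00] F [0.1 1.  0.2] w 28.7
tilt fix [ 0.    -0.003 -0.   ]
row [21.8, -7.5, -0.2] turn 0.003
row [22.0, 0.0, 0.0] turn -0.0
```

Emit:
move_arm:
  deltas:
    - {"jaw": 20,"translation": [22,-7.5,0],"angular": [0,0,0]}
    - {"jaw": 20,"translation": [20,0,0],"angular": [0,0,0]}
    - {"jaw": 20,"translation": [0,0,0],"angular": [0,0,0]}
    - {"jaw": 20,"translation": [0,0,0],"angular": [0,0,0]}

```text
time_s: 11.1
ee_pos: [0.4512, -0.0203, 0.07]
tool_rot: [-0.065, 0.706, -0.065, -0.702]
ft_force: [0.6, 0.9, -0.2]
width: 0.0282
```

```bash
python3 -c "
from h import *
plan([[450.2,-23.2,57,-1.762]])"
```

```text
t 11.1 tcp [451.2 -20.3  70. ] x [ 0.005 -0.001 -1.   ] jawyaw -1.755 q [-4.800e-02  3.530e-01  2.137e+00 -1.000e-03  6.470e-01  1.708e+00] F [ 0.6  0.9 -0.2] w 28.2
tilt fix [ 0.    -0.006  0.   ]
row [13.0, 3.1, 0.5] turn 0.007
```

Emit:
move_arm:
  deltas:
    - {"jaw": 20,"translation": [12,2.5,0.5],"angular": [0.007,0,0]}
    - {"jaw": 20,"translation": [0,0,0],"angular": [0,0,0]}
    - {"jaw": 20,"translation": [2,0,0],"angular": [0,0,0]}
    - {"jaw": 20,"translation": [0,0,0],"angular": [0,0,0]}

```text
time_s: 11.5
ee_pos: [0.4513, -0.0226, 0.0568]
tool_rot: [-0.067, 0.707, -0.068, -0.701]
ft_force: [0.0, -0.4, -0.4]
width: 0.0282
```

```bash
python3 -c "
from h import *
plan([[450.2,-23.2,54.5,-1.762]])"
```

```text
t 11.5 tcp [451.3 -22.6  56.8] x [ 0.008 -0.001 -1.   ] jawyaw -1.762 q [-5.300e-02  3.780e-01  2.144e+00 -1.000e-03  6.110e-01  1.710e+00] F [ 0.  -0.4 -0.4] w 28.2
tilt fix [-0.    -0.008  0.   ]
row [2.3, 0.8, 1.0] turn 0.0
```

Emit:
move_arm:
  deltas:
    - {"jaw": 20,"translation": [1.5,0,0],"angular": [0,0,0]}
    - {"jaw": 20,"translation": [1,0,0],"angular": [0,0,0]}
    - {"jaw": 20,"translation": [0,0,0],"angular": [0,0,0]}

```text
time_s: 11.8
ee_pos: [0.4518, -0.0228, 0.0546]
tool_rot: [-0.067, 0.707, -0.068, -0.701]
ft_force: [0.6, -0.1, -1.2]
width: 0.0285
```

```bash
python3 - <<'E'
from h import *
import pickle
tool(); p=camera_params("wrist"); im=get_image("wrist"); cv2.imwrite("pics/w5.png",im); pickle.dump(p,open("w5.pkl","wb"))
for n,z in (("wedge_nose",.035),("notch",.033),("lid_lip",.041)):
  for d in pinpoint("wrist",n)[:2]: print(n,d["score"],np.array(d["centre"])*W,(onz("wrist",np.array(d["centre"])*W,z,p)*1000).round(1))
E
```

```text
t 11.8 tcp [451.8 -22.8  54.6] x [ 0.009 -0.001 -1.   ] jawyaw -1.762 q [-5.300e-02  3.830e-01  2.144e+00 -1.000e-03  6.050e-01  1.710e+00] F [ 0.6 -0.1 -1.2] w 28.5
wedge_nose 0.84 [321.984  97.776] [539.2 -40.   35. ]
notch 0.86 [324.416  31.488] [562.4 -45.3  33. ]
lid_lip 0.61 [323.776  26.112] [562.2 -44.9  41. ]
```

View pics/w5.png

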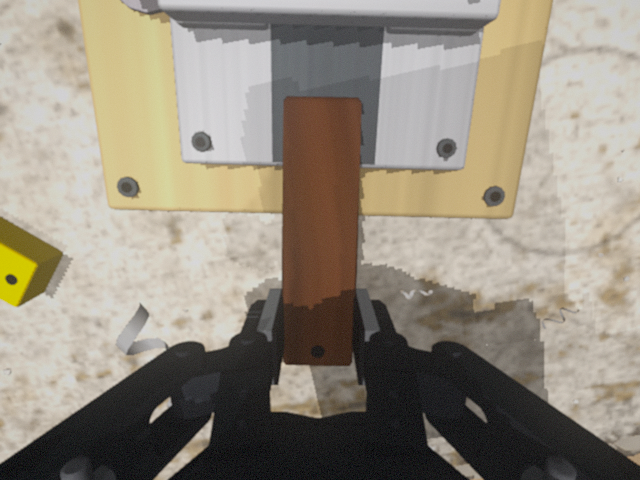

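The nose is at (322,98), and the strip edges on that row are 273 and 380, so it is centred within 1.5 mm. It is about 24 mm before the mouth. Next I'll seat it on the step by feel.

Emit:
move_arm:
  deltas:
    - {"jaw": 20,"translation": [1,0,0],"angular": [0,0,0]}
    - {"jaw": 20,"translation": [1,0,0],"angular": [0,0,0]}

```text
time_s: 12.2
ee_pos: [0.4518, -0.0227, 0.0528]
tool_rot: [-0.067, 0.707, -0.068, -0.701]
ft_force: [-2.4, 0.4, 3.4]
width: 0.0286
```

Emit:
move_arm:
  deltas:
    - {"jaw": 20,"translation": [1,0,0],"angular": [0,0,0]}
    - {"jaw": 20,"translation": [0,0,0],"angular": [0,0,0]}

```text
time_s: 12.4
ee_pos: [0.4517, -0.0227, 0.052]
tool_rot: [-0.067, 0.707, -0.068, -0.701]
ft_force: [-2.1, -0.5, 7.7]
width: 0.028
```

Contact at TCP z about 53. I'll ease off a little and slide forward along the step.

Emit:
move_arm:
  deltas:
    - {"jaw": 20,"translation": [-0.8,0.7,-5],"angular": [0,0,0]}
    - {"jaw": 20,"translation": [0,0.7,-8],"angular": [0,0,0]}
    - {"jaw": 20,"translation": [0,0,-8],"angular": [0,0,0]}
    - {"jaw": 20,"translation": [0,0,0],"angular": [0,0,0]}

```text
time_s: 12.8
ee_pos: [0.4717, -0.0281, 0.0534]
tool_rot: [-0.067, 0.706, -0.068, -0.701]
ft_force: [1.1, -0.2, 3.4]
width: 0.0286
```

```bash
cat >> h.py <<'E'
def prog(v=(.5963,-.0536,-.2138)):
    s=tool(); c,si=np.cos(v[2]),np.sin(v[2]); e=s["ee_pos"][:2]*1000-np.array(v[:2])*1000
    x,y=e@[c,si],e@[-si,c]; f=s["ft_force"]; print("tcp in mould",round(x,1),round(y,1),"nose past edge ~",round(x+89+35,1),"Fx,Fy mould",round(f[:2]@[c,si],1),round(f[:2]@[-si,c],1),"Fz",round(f[2],1))
E
python3 -c "
from h import *
prog()"
```

```text
t 12.8 tcp [471.7 -28.1  53.4] x [ 0.007 -0.001 -1.   ] jawyaw -1.762 q [-6.200e-02  4.080e-01  2.102e+00 -1.000e-03  6.250e-01  1.700e+00] F [ 1.1 -0.2  3.4] w 28.6
tcp in mould -127.2 -1.5 nose past edge ~ -3.2 Fx,Fy mould 1.1 0.1 Fz 3.4
```

Emit:
move_arm:
  deltas:
    - {"jaw": 20,"translation": [0,0,-8],"angular": [0,0,0]}
    - {"jaw": 20,"translation": [0,0,-6],"angular": [0,0,0]}
    - {"jaw": 20,"translation": [0,0,0],"angular": [0,0,0]}

```text
time_s: 13.1
ee_pos: [0.4852, -0.0308, 0.0535]
tool_rot: [-0.067, 0.705, -0.068, -0.702]
ft_force: [-0.3, 0.6, 4.1]
width: 0.0284
```

```bash
python3 -c "
from h import *
prog(); im=get_image('wrist'); import pickle; cv2.imwrite('pics/w6.png',im)"
```

```text
t 13.1 tcp [485.2 -30.8  53.5] x [ 0.004 -0.001 -1.   ] jawyaw -1.762 q [-0.066  0.424  2.071 -0.     0.643  1.696] F [-0.3  0.6  4.1] w 28.4
tcp in mould -113.4 -1.3 nose past edge ~ 10.6 Fx,Fy mould -0.4 0.5 Fz 4.1
```

View pics/w6.png

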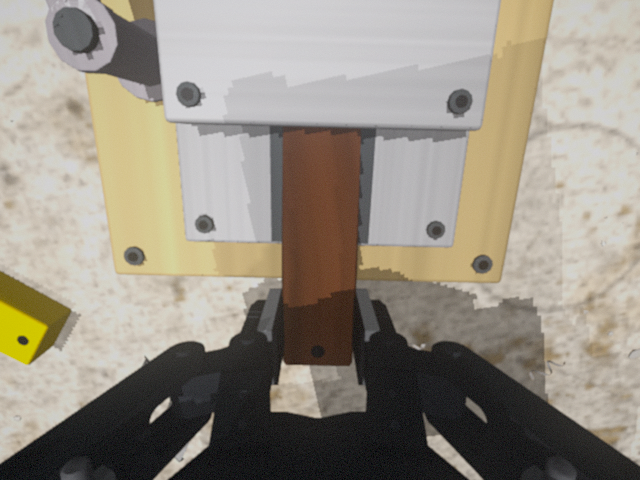

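The nose has gone under the lid edge (row 128), centred on the strip. I'll push on gently.

Emit:
move_arm:
  deltas:
    - {"jaw": 20,"translation": [0,0,-4],"angular": [0,0,0]}
    - {"jaw": 20,"translation": [0,0,0],"angular": [0,0,0]}

```text
time_s: 13.35
ee_pos: [0.4887, -0.0316, 0.0536]
tool_rot: [-0.067, 0.705, -0.068, -0.703]
ft_force: [0.7, -1.2, 2.9]
width: 0.0284
```

Emit:
move_arm:
  deltas:
    - {"jaw": 20,"translation": [0,0,-3],"angular": [0,0,0]}
    - {"jaw": 20,"translation": [0,0,0],"angular": [0,0,0]}

```text
time_s: 13.55
ee_pos: [0.4894, -0.0317, 0.0537]
tool_rot: [0.068, -0.703, 0.067, 0.705]
ft_force: [2.1, 0.3, 5.2]
width: 0.0285
```

```bash
python3 -c "
from h import *
prog()"
```

```text
t 13.55 tcp [489.4 -31.7  53.7] x [-0.002  0.    -1.   ] jawyaw -1.762 q [-0.068  0.43   2.057  0.     0.656  1.694] F [2.1 0.3 5.2] w 28.5
tcp in mould -109.2 -1.3 nose past edge ~ 14.8 Fx,Fy mould 2.0 0.7 Fz 5.2
```

Emit:
move_arm:
  deltas:
    - {"jaw": 20,"translation": [0,0,-4],"angular": [0,0.005,0]}
    - {"jaw": 20,"translation": [0,0,0],"angular": [0,0,0]}

```text
time_s: 13.75
ee_pos: [0.4899, -0.0318, 0.0537]
tool_rot: [0.068, -0.702, 0.068, 0.706]
ft_force: [3.4, -1.1, 2.6]
width: 0.0286
```

```bash
python3 -c "
from h import *
prog()"
```

```text
t 13.75 tcp [489.9 -31.8  53.7] x [-0.005  0.001 -1.   ] jawyaw -1.762 q [-6.800e-02  4.320e-01  2.055e+00  1.000e-03  6.600e-01  1.694e+00] F [ 3.4 -1.1  2.6] w 28.6
tcp in mould -108.6 -1.3 nose past edge ~ 15.4 Fx,Fy mould 3.5 -0.3 Fz 2.6
```

The wedge has met the lid at about 15.4 mm as expected, and the zero rows release the push. I'll push without zero rows.

Emit:
move_arm:
  deltas:
    - {"jaw": 20,"translation": [0,0,-5],"angular": [0,0.005,0]}
    - {"jaw": 20,"translation": [0,0,-5],"angular": [0,0.005,0]}

```text
time_s: 13.95
ee_pos: [0.4916, -0.0326, 0.0534]
tool_rot: [0.068, -0.7, 0.068, 0.708]
ft_force: [-21.1, 5.7, 31.2]
width: 0.0286
```

```bash
python3 -c "
from h import *
prog()"
```

```text
t 13.95 tcp [491.6 -32.6  53.4] x [-0.012  0.001 -1.   ] jawyaw -1.763 q [-0.069  0.437  2.046  0.     0.671  1.694] F [-21.1   5.7  31.2] w 28.6
tcp in mould -106.8 -1.7 nose past edge ~ 17.2 Fx,Fy mould -21.8 1.1 Fz 31.2
```

Emit:
move_arm:
  deltas:
    - {"jaw": 20,"translation": [-0.8,0,-1.5],"angular": [0,0.02,0]}
    - {"jaw": 20,"translation": [-0.3,0,-3],"angular": [0,0.015,0]}

```text
time_s: 14.15
ee_pos: [0.4924, -0.033, 0.0536]
tool_rot: [-0.067, 0.709, -0.069, -0.698]
ft_force: [-8.1, 2.3, 2.8]
width: 0.0283
```

```bash
python3 -c "
from h import *
prog()"
```

```text
t 14.15 tcp [492.4 -33.   53.6] x [ 0.015 -0.005 -1.   ] jawyaw -1.763 q [-0.067  0.427  2.064 -0.007  0.635  1.701] F [-8.1  2.3  2.8] w 28.3
tcp in mould -105.9 -1.9 nose past edge ~ 18.1 Fx,Fy mould -8.4 0.5 Fz 2.8
```

Emit:
move_arm:
  deltas:
    - {"jaw": 20,"translation": [0,0,-4],"angular": [0,-0.003,0]}
    - {"jaw": 20,"translation": [0,0,-4],"angular": [0,0,0]}

```text
time_s: 14.35
ee_pos: [0.4926, -0.0331, 0.0532]
tool_rot: [0.067, -0.703, 0.069, 0.705]
ft_force: [-19.3, 7.4, 32.6]
width: 0.0282
```

```bash
python3 -c "
from h import *
prog()"
```

```text
t 14.35 tcp [492.6 -33.1  53.2] x [-0.003 -0.002 -1.   ] jawyaw -1.764 q [-0.069  0.435  2.051 -0.004  0.659  1.698] F [-19.3   7.4  32.6] w 28.2
tcp in mould -105.7 -2.0 nose past edge ~ 18.3 Fx,Fy mould -20.4 3.2 Fz 32.6
```

Pushing presses the wedge down onto the step, so I'll counter that with a little lift and nose-up pitch per row.

Emit:
move_arm:
  deltas:
    - {"jaw": 20,"translation": [-0.8,0,-3],"angular": [0,0.015,0]}
    - {"jaw": 20,"translation": [-0.6,0,-4],"angular": [0,0.014,0]}
    - {"jaw": 20,"translation": [-0.6,0,-4],"angular": [0,0.014,0]}

```text
time_s: 14.65
ee_pos: [0.4965, -0.0342, 0.0534]
tool_rot: [-0.066, 0.713, -0.07, -0.694]
ft_force: [-7.5, 2.9, 0.7]
width: 0.0286
```

```bash
python3 -c "
from h import *
prog()"
```

```text
t 14.65 tcp [496.5 -34.2  53.4] x [ 0.026 -0.009 -1.   ] jawyaw -1.764 q [-0.067  0.429  2.062 -0.013  0.624  1.707] F [-7.5  2.9  0.7] w 28.6
tcp in mould -101.7 -2.3 nose past edge ~ 22.3 Fx,Fy mould -7.9 1.2 Fz 0.7
```

Emit:
move_arm:
  deltas:
    - {"jaw": 20,"translation": [-0.6,0,-4],"angular": [0,0.002,0]}
    - {"jaw": 20,"translation": [-0.7,0,-4],"angular": [0,0.006,0]}

```text
time_s: 14.85
ee_pos: [0.4973, -0.0346, 0.0533]
tool_rot: [-0.066, 0.711, -0.071, -0.697]
ft_force: [-14.4, 5.1, 14.1]
width: 0.0287
```

```bash
python3 -c "
from h import *
prog()"
```

```text
t 14.85 tcp [497.3 -34.6  53.3] x [ 0.02  -0.009 -1.   ] jawyaw -1.764 q [-0.068  0.432  2.056 -0.013  0.633  1.707] F [-14.4   5.1  14.1] w 28.7
tcp in mould -100.8 -2.4 nose past edge ~ 23.2 Fx,Fy mould -15.1 2.0 Fz 14.1
```

Emit:
move_arm:
  deltas:
    - {"jaw": 20,"translation": [-1.2,0,-4],"angular": [0,0.006,0]}
    - {"jaw": 20,"translation": [-1,0,-4],"angular": [0,0.006,0]}

```text
time_s: 15.05
ee_pos: [0.5009, -0.0356, 0.0539]
tool_rot: [-0.065, 0.712, -0.071, -0.695]
ft_force: [-3.6, 0.7, -5.0]
width: 0.0283
```

```bash
python3 -c "
from h import *
prog(); im=get_image('wrist'); cv2.imwrite('pics/w7.png',im); cv2.imwrite('pics/s7.png',get_image('scene'))"
```

```text
t 15.05 tcp [500.9 -35.6  53.9] x [ 0.023 -0.01  -1.   ] jawyaw -1.764 q [-0.068  0.433  2.051 -0.015  0.634  1.708] F [-3.6  0.7 -5. ] w 28.3
tcp in mould -97.1 -2.6 nose past edge ~ 26.9 Fx,Fy mould -3.7 -0.1 Fz -5.0
```

View pics/w7.png

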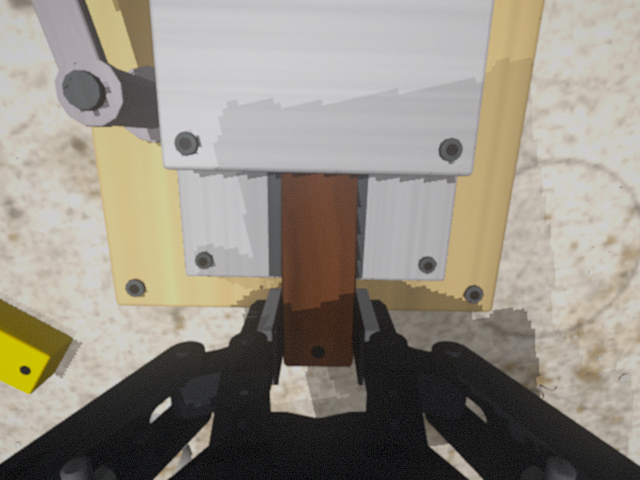

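The wedge is well under the lid edge (row 172), centred, and the latch is clear. I'll estimate the lift from this view.

```bash
python3 - <<'E'
from h import *
from scipy.optimize import least_squares
prog(); p=camera_params("wrist"); im=get_image("wrist"); cv2.imwrite("pics/w8.png",im)
np.save("w8.npy",[p],allow_pickle=True)
px=np.array([[187,275],[444,280],[163.5,167],[472,175],[181,171],[456,179]])[:4]
def f(v):
    M=np.array([[-85,60,33],[-85,-60,33],[-35,55,55+v[3]],[-35,-55,55+v[3]]])/1000; M[:,2]+=v[4]/1000
    c,s=np.cos(v[2]),np.sin(v[2]); P=np.c_[M[:,0]*c-M[:,1]*s+v[0],M[:,0]*s+M[:,1]*c+v[1],M[:,2]]
    return (proj("wrist",P,p)-px).ravel()
for j in range(3):
    r=least_squares(lambda v:np.r_[f(v),v[4]*1.0],[.597,-.053,-.21,0,0],x_scale=[.01,.01,.1,1,1]); print(r.x.round(4),r.fun.round(1)); px=px+np.random.randn(*px.shape)*.7
E
```

```text
t 15.15 tcp [501.8 -35.7  54.1] x [ 0.024 -0.01  -1.   ] jawyaw -1.764 q [-0.068  0.434  2.05  -0.015  0.633  1.708] F [-4.1  0.7 -3.6] w 28.6
tcp in mould -96.2 -2.6 nose past edge ~ 27.8 Fx,Fy mould -4.2 -0.2 Fz -3.6
[ 0.5973 -0.0542 -0.2168  3.1185 -0.3518] [-1.3 -0.9  0.7 -0.6  0.4  0.9  0.1  0.3 -0.4]
[ 0.5975 -0.0542 -0.2186  3.4084 -0.5749] [-1.2 -0.4  0.  -0.1  0.5  0.7  0.4 -0.3 -0.6]
[ 0.5973 -0.0542 -0.2155  3.5316 -0.2019] [-1.5 -0.3 -0.3 -0.6  0.7  0.9  0.6 -0.1 -0.2]
```

Lift reads about 3.3 mm and the nose is at 27.8 mm. I'll settle the wedge flat and hold.

Emit:
move_arm:
  deltas:
    - {"jaw": 20,"translation": [0.5,0,-1],"angular": [0,-0.007,0]}
    - {"jaw": 20,"translation": [0,0,0],"angular": [0,0,0]}
    - {"jaw": 20,"translation": [0,0,0],"angular": [0,0,0]}

```text
time_s: 15.5
ee_pos: [0.5022, -0.0359, 0.0536]
tool_rot: [-0.066, 0.709, -0.071, -0.698]
ft_force: [-4.8, 1.7, -0.7]
width: 0.0283
```

```bash
python3 - <<'E'
from h import *
prog(); np.save("w9.npy",[camera_params("wrist")],allow_pickle=True); im=get_image("wrist"); cv2.imwrite("pics/w9.png",im)
for _ in range(4): get_image("wrist")
prog()
E
```

```text
t 15.5 tcp [502.2 -35.9  53.6] x [ 0.015 -0.009 -1.   ] jawyaw -1.764 q [-0.069  0.438  2.042 -0.012  0.646  1.705] F [-4.8  1.7 -0.7] w 28.3
tcp in mould -95.7 -2.6 nose past edge ~ 28.3 Fx,Fy mould -5.1 0.7 Fz -0.7
t 15.75 tcp [502.3 -35.9  53.6] x [ 0.015 -0.009 -1.   ] jawyaw -1.764 q [-0.069  0.438  2.042 -0.013  0.645  1.705] F [-3.9  1.1  0.4] w 28.9
tcp in mould -95.7 -2.6 nose past edge ~ 28.3 Fx,Fy mould -4.1 0.2 Fz 0.4
```

View pics/w9.png

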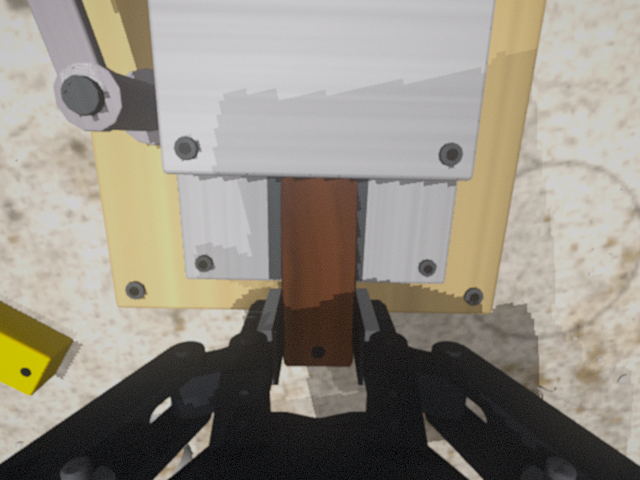

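The lid edge is at row 176 with the wedge centred, and the state is steady over 0.25 s. One last lift check in the same script as the hand-in.

```bash
python3 - <<'E'
from h import *
from scipy.optimize import least_squares
p=np.load("w9.npy",allow_pickle=True)[0]
px=np.array([[187,278],[444,283],[163.5,171.5],[472,179.5]])
def f(v):
    M=np.array([[-85,60,33],[-85,-60,33],[-35,55,55+v[3]],[-35,-55,55+v[3]]])/1000; M[:,2]+=v[4]/1000
    c,s=np.cos(v[2]),np.sin(v[2]); P=np.c_[M[:,0]*c-M[:,1]*s+v[0],M[:,0]*s+M[:,1]*c+v[1],M[:,2]]
    return np.r_[(proj("wrist",P,p)-px).ravel(),v[4]]
r=least_squares(f,[.597,-.053,-.21,0,0],x_scale=[.01,.01,.1,1,1]); print(r.x.round(4),r.fun.round(1))
if 2<r.x[3]<5: print(close_job()); prog()
E
```

```text
[ 0.5964 -0.0541 -0.2171  2.5588 -0.4681] [-1.4 -0.9  0.8 -0.6  0.4  0.9  0.1  0.3 -0.5]
the job is handed in; nothing more can be done
None
the job is handed in; nothing more can be done
```

The mould is cracked open and I have handed the job in. The gripper still holds the wedge in the notch, with the lid resting on it.

- **Latch:** I swung it off the lid to about 1.8 rad, past the 1.45 rad where it clears. The last pictures show it beside the lid.
- **Wedge:** I gripped the dark wooden wedge, laid it on the step and pushed it in. It is centred within about 3 mm, with the nose about 28 mm past the lid's front edge.
- **Lift:** My last image fit gave 2.6 mm at the front. The wedge geometry gives about 3.1 mm, and an earlier fit, before I levelled the wedge, gave 3.1 to 3.5 mm. These readings are only good to about 1 mm, but all are far below 9 mm.
- **Final hold:** The arm was steady with about 4 N of back-push and almost no vertical force. The job took about 16 s of robot time.

**Less than ideal:** While pushing in, the wedge twice jammed against the step, with up to about 38 N in all at the wrist. Easing the wedge up and tilting its nose slightly freed it. It finished about 0.4° nose-up from flat.

I never moved the arm near the wax block, bench block, file or loupe, but I did not check their positions again at the end.

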